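# Clear the bonding press and hold it shut on the glued sole lift

### The arm

A 6-joint arm with a two-finger parallel gripper is mounted at the origin on the work surface. World frame = base frame: x ahead of the robot, y to its left, z up, the work surface at z = 0. Lengths are in m, angles in rad, forces in N, time in s.
With the tool pointing down it reaches from about 0.35 to 0.975 m from the base axis. Payload 4.9 kg.
Tool frame: the origin (TCP) lies between the finger pads; the fingertips stand 22 mm ahead of it and the grasp point (between the pads) lies 3 mm ahead of it; z points along the fingers, y is the line along which they close (so a half turn about z gives the same grasp; the last joint's range is limited). The gripper opens to 85 mm and grips with 20 to 120 N. Pads are 22 mm wide; open, the fingers measure 114 mm over their backs; the gripper's body (76 mm by 85 mm) begins 54 mm behind the grasp point. The pads swing forward as they close: fully open they stand 13 mm farther back than shut.
Start: joints at [-1.289, 0.053, 1.613, -0, 1.476, -0.119], TCP at [0.244, -0.575, 0.253] pointing down, gripper open.
Joint ranges: [-3.01, 3.01], [-1.01, 2.22], [0.06, 2.58], [-1.02, 4.17], [0.09, 2.62], [-3.14, 3.14]. Speed limits (rad/s): [2.57, 2.57, 3.14, 3.14, 3.14, 3.14].

### API

Orientations are given as a unit quaternion [w, x, y, z].
In Python, from plant import state, grab_frame, get_calibration, job_done, recognise, regions_of gives the robot as it stands.
- The arm moves only by the tool apply_moves, never from a script. Its argument "targets" is a list of rows, each an object with "translation": the shift along the tool's x, y, z normalised to -1 to 1, where 1 is 100 mm, a list of three; "twist": the turn about the tool's z normalised to -1 to 1, where 1 is 0.1 rad; "hand": the opening, from 0 (shut) to 1 (fully open). A call has 1 to 8 rows; each row shifts and turns the commanded pose from where the row before left it, along the tool's axes as they then stand; what a row does not reach is not made up. A row lasts 1/10 s, in which the tool goes at most 50 mm and 8.59 degrees, less where a joint would pass 70% of its speed; a pose out of reach is approached as far as the arm can. A call with a number of a shift or a turn outside -1 to 1 is refused whole. A call with a gripper value outside its range is refused whole. The fingers move at their own pace and stop on an object; the grip force is fixed at half the most. Time passes only in rows, so rows that do not move let the fingers close. It gives the time, the measured TCP pose, the force, the opening and the grip force at its end, in the units of the state.
- state(): the state, without advancing time (a new reading comes with each control period).
- grab_frame(name): name is "scene" or "top" or "wrist"; returns the picture (400x640x3 uint8, red, green, blue); there is no depth.
- get_calibration(name): a dict with "camera_matrix" (3x3 intrinsics, pixels), "pose" (4x4, takes a point from camera to world coordinates). Camera axes: x right, y up, looking along -z (the intrinsics and any distortion apply to the point x, -y, -z); pixel columns grow to the right and rows downward; lengths in m; the calibration is good to about 2 mm. The wrist camera is an equidistant fisheye: a pixel r from the principal point sees the ray r / f radians off the axis. A picture is of the moment at which its call begins: read the wrist's pose just before it. get_calibration takes no time and is no camera call; for the wrist camera it gives the pose at the moment of the call.
- job_done(): hands the job in; it is judged then, once.
Trained networks look in the newest picture that a camera, given by its name, has taken for a name from the list of things; names that differ only in an ending like _2 or _b are one class to them, and where a whole thing is asked for, a point or a joint stands for the part that bears it (a point fixed in the world has none). Each returns a list of dicts, best first, with "score" (0 to 1); they miss things now and then, are a little off and sometimes report something else, mostly with a low value. They report only what shows in the picture. A call takes as long as a camera call.
- recognise(camera, query): "point" ([x, y, z] in m, in world coordinates, good to about 4 mm: the middle of the surface that is visible of it).
- regions_of(camera, query): "pixels" (400x640 bool, what is visible of it).
The state is a dict: "time": time; "joint_pos": joint angles; "joint_vel": joint speeds; "joint_efforts": joint torques, N m; "tool_pos": TCP position; "tool_rot": TCP orientation; "contact_force": force on the tool from outside, world axes, zero at the start; "ft_torque": the same for the moment, N m; "gripper_width": opening from 0.0 (shut) to 1.0 (fully open); "grasp_force": force on a finger pad.
Only numpy, scipy, OpenCV 4.12 (cv2) and the standard library are available. Lean on these libraries where they do the work, as an engineer would, in place of code of your own. Each camera call takes 0.05 s, during which the arm holds its last target. There are 200 camera calls.

### The job

Clear the two offcuts off the bed of the bonding press into the yellow scrap bin, then take the press's red handle, swing the spring-loaded top plate down and hold it level on the glued sole lift, not pushed past level, for at least three seconds. Finish while still holding the handle down with the plate level: do not let go. Leave the other things on the bench where they are.

Things in the scene. Friction and masses are not known exactly. Their poses are not given: they have to be found in the camera images.
- press: Clamshell bonding press, bolted down. Local x runs from its front (handle side, facing the robot) to the hinge, y to the left, z up. Grey steel bed 265 x 300 mm, its top face 30 mm above the bench; two hinge brackets, 80 mm high, at its rear corners. Origin: under the bed, midway across it, 125 mm behind its front edge.
- press_hinge (a point): Middle of the top plate's hinge line, which runs along the press's y; 105 mm behind the press's origin (local +x), 55 mm above the bench. The handle bar moves on an arc of radius 250 mm about it.
- sole_lift (a point): Centre of the top of the glued sole lift, a blue and cork block 95 (x) x 70 (y) mm, 18 mm high, that sits fixed in the middle of the bed, 48 mm above the bench at its top. The offcuts lie in front of it.
- top_plate (a joint): Angle (rad) of the green top plate (200 mm deep, 260 wide, 25 thick): 0 = open, tilted up 1.22 from level, where a spring keeps it; grows as it swings down towards the robot; 1.22 = level, just on the sole lift; 1.345 = past level, at the hard stop. The spring pushes back, 8 to 10 N at the handle when level, and throws it open when let go.
- press_handle (a point): Red round bar on the top plate, 18 mm thick, 150 long (its y). Origin: centre of the bar, 50 mm beyond the plate's front edge; struts at y = +-66 mm, free all round between them. Its x points along the plate to the hinge. Open, it is 290 mm above the bench; level, 55 mm, and 20 mm ahead of the bed's front edge. Can be pinched from above and swung in an arc.
- bin: Yellow open-topped scrap bin, fixed, 150 x 150 mm, 90 mm high, wall 4 mm; origin at the centre of its underside, z up. It stands to the left or to the right of the press.
- offcut_foam: hard foam offcut in blue, orange and blue layers, a plain block; 36 mm (its x) by 28 mm (its y) by 34 mm tall, 10 to 45 g. Lies upright on the front part of the press bed, its x within 0.3 rad of the press's x. Origin at the centre of its underside; pinch it across its y, near the foot or over the whole height.
- offcut_ply: plywood offcut in light and darker layers, 36 mm long at the foot and 27 mm at the top, stepped at its +x end; 36 mm (its x) by 28 mm (its y) by 34 mm tall, 10 to 45 g. Lies upright on the front part of the press bed, its x within 0.3 rad of the press's x. Origin at the centre of its underside; pinch it across its y, near the foot or over the whole height.
- glue_jar: Bystander: amber glass jar of adhesive with a red cap, 64 mm across, 100 mm tall, standing; origin at the centre of its underside.
- tape_roll: Bystander: teal roll of tape lying flat, 90 mm across, 24 mm tall; origin at the centre of its underside.
- screwdriver: Bystander: screwdriver with a blue handle, lying on the bench; origin on the bench below its middle.
- steel_rule: Bystander: steel rule, 300 x 30 x 4 mm, lying flat; origin at the centre of its underside.
- tube_adapter: Bystander: upright aluminium tube adapter on a 56 mm steel foot, 79 mm tall; origin at the centre of its underside.
- spreader: Bystander: glue spatula with a red handle, lying on the bench; origin on the bench below its middle.
- rivet_tray: Bystander: grey divided tray of rivets, fixed, 150 x 150 mm, 30 mm high, standing on the side of the press opposite the bin; origin at the centre of its underside.

How it is judged:
On the way, in this order (a step that is already met when the one before it is completed fails the run):
1. both offcuts lie in the scrap bin while the press is still open (x of offcut_foam in the frame of bin between -0.075 and 0.075 m and y of offcut_foam in the frame of bin between -0.075 and 0.075 m and z of each of offcut_foam, offcut_ply in the frame of bin below 0.085 m and linear speed of each of offcut_foam, offcut_ply below 0.05 m/s and x of offcut_ply in the frame of bin between -0.075 and 0.075 m and y of offcut_ply in the frame of bin between -0.075 and 0.075 m and value of joint top_plate below 0.9 rad), for 0.2 s.
2. the top plate is held level by its handle for three seconds (value of joint top_plate between 1.16 and 1.28 rad and contact force between the fingers and top_plate above 2 N and x of the grasp point in the frame of press_handle between -0.035 and 0.035 m), for 3 s.
At the end, for the whole second after the job is handed in: The fingers hold the red handle (over 2 N, grasp within 35 mm of the bar fore and aft); joint top_plate is within 0.06 rad of level (1.16 to 1.28) and slower than 0.1 rad/s; both offcuts are at rest in the scrap bin, inside its outline and below its rim (all of step 2 and x of offcut_foam in the frame of bin between -0.075 and 0.075 m and y of offcut_foam in the frame of bin between -0.075 and 0.075 m and z of each of offcut_foam, offcut_ply in the frame of bin below 0.085 m and linear speed of each of offcut_foam, offcut_ply below 0.05 m/s and x of offcut_ply in the frame of bin between -0.075 and 0.075 m and y of offcut_ply in the frame of bin between -0.075 and 0.075 m and velocity of joint top_plate between -0.1 and 0.1 rad/s); the arm keeps its last pose, push and grip.
It fails at once if a bystander on the bench is moved more than 30 mm (distance of any of glue_jar, tape_roll, screwdriver, steel_rule, tube_adapter, spreader from where it was at the start of the episode above 0.03 m).
It also fails if it takes over 72 s, if anything falls off the work surface, if the arm or the gripper's body presses on something with over 40 N, if the wrist force passes 120 N, or if a joint passes its speed limit or range.

## Working session

There is one attempt and no reset: what is moved stays moved. The work goes in short steps, Python scripts to look and compute and a tool call to move; the robot and the scene stay as the last step left them, time stands still between calls to the robot, and variables do not carry over. Pictures are saved under pics/ and viewed, at most 10 in all, crops included, and the job is handed in when it is done.

Besides the shell and the picture viewer there is one more tool, called by a JSON object that holds its "name" and its "arguments", one argument or row to a line. apply_moves: Moves the arm, as the interface text tells. Its arguments: {"type":"object","properties":{"targets":{"type":"array"}},"required":["targets"]}

```bash
ls; mkdir -p pics; cat > h.py <<'E'
import numpy as np, cv2
from plant import *
def snap(cam,name=None):
    f=grab_frame(cam)
    if name: cv2.imwrite(f'pics/{name}.png',f[:,:,::-1])
    return f
def show(cam,names):
    for n in names:
        r=recognise(cam,n)
        print(cam,n,[(np.round(d['point'],3).tolist(),round(d['score'],2)) for d in r[:3]])
E
python3 - <<'E'
from h import *
s=state(); print(s)
for c in ['scene','top']:
    snap(c,c+'0'); k=get_calibration(c); print(np.round(k['pose'],3).tolist(),np.round(k['camera_matrix'],1).tolist(), k.keys())
    show(c,['offcut_foam','offcut_ply','bin','press_handle','sole_lift','press','rivet_tray'])
E
```

```text
pics
{'time': 0.0, 'joint_pos': array([-1.28898905e+00,  5.33289343e-02,  1.61431175e+00, -1.16895947e-05,
        1.47600841e+00, -1.19000409e-01]), 'joint_vel': array([-0.00077055, -0.00081106, -0.0002541 , -0.00036583,  0.00215104,
        0.00014659]), 'joint_efforts': array([-8.87331789e-04, -3.93685055e+01, -3.70178425e+01, -3.33964026e-04,
        6.95966752e-03,  1.39120067e-05]), 'tool_pos': array([ 0.24368395, -0.57489841,  0.25206969]), 'tool_rot': array([-1.02434320e-03,  9.79985638e-01,  1.99065548e-01, -8.94070439e-05]), 'contact_force': array([-0.36302503,  0.26882319, -0.66542824]), 'ft_torque': array([ 0.02530395, -0.0389587 ,  0.03308992]), 'grasp_force': 0.0, 'gripper_width': 1.0047644545599292}
[[0.813, -0.41, 0.414, 1.201], [0.582, 0.595, -0.554, -0.864], [-0.019, 0.692, 0.722, 1.281], [0.0, 0.0, 0.0, 1.0]] [[419.6, 0.0, 324.4], [0.0, 419.6, 201.8], [0.0, 0.0, 1.0]] dict_keys(['camera_matrix', 'pose'])
scene offcut_foam [([0.448, -0.326, 0.038], 0.64)]
scene offcut_ply [([0.564, 0.066, 0.055], 0.41), ([0.391, 0.528, 0.003], 0.22)]
scene bin []
scene press_handle [([0.718, 0.009, 0.172], 0.78), ([0.403, -0.153, 0.022], 0.17)]
scene sole_lift [([0.71, -0.028, 0.069], 0.72)]
scene press [([0.705, -0.026, 0.068], 0.71), ([0.465, 0.303, 0.012], 0.63), ([0.404, -0.152, 0.025], 0.48)]
scene rivet_tray [([0.463, 0.302, 0.013], 0.75)]
[[-0.019, 0.989, -0.144, 0.315], [-1.0, -0.017, 0.019, 0.018], [0.017, 0.144, 0.989, 1.839], [0.0, 0.0, 0.0, 1.0]] [[437.8, 0.0, 322.2], [0.0, 437.8, 207.3], [0.0, 0.0, 1.0]] dict_keys(['camera_matrix', 'pose'])
top offcut_foam []
top offcut_ply [([0.547, 0.063, 0.065], 0.46)]
top bin [([0.452, -0.339, 0.003], 0.8)]
top press_handle [([0.698, 0.018, 0.226], 0.7)]
top sole_lift [([0.651, 0.02, 0.03], 0.94)]
top press [([0.649, 0.021, 0.032], 0.78)]
top rivet_tray [([0.472, 0.305, 0.003], 0.84)]
```

```bash
python3 - <<'E'
import cv2
for n in ['scene0','top0']:
    i=cv2.imread(f'pics/{n}.png'); 
    if n=='top0': i=cv2.resize(i[100:350,150:500],None,fx=2.2,fy=2.2)
    else: i=cv2.resize(i,None,fx=1.25,fy=1.25)
    cv2.imwrite(f'pics/{n}v.png',i)
E
```

```text
(no output)
```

View pics/scene0v.png

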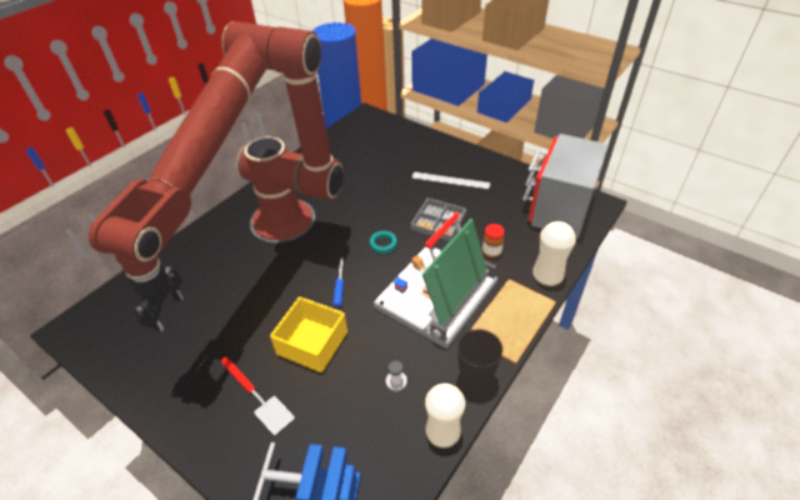

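View pics/top0v.png

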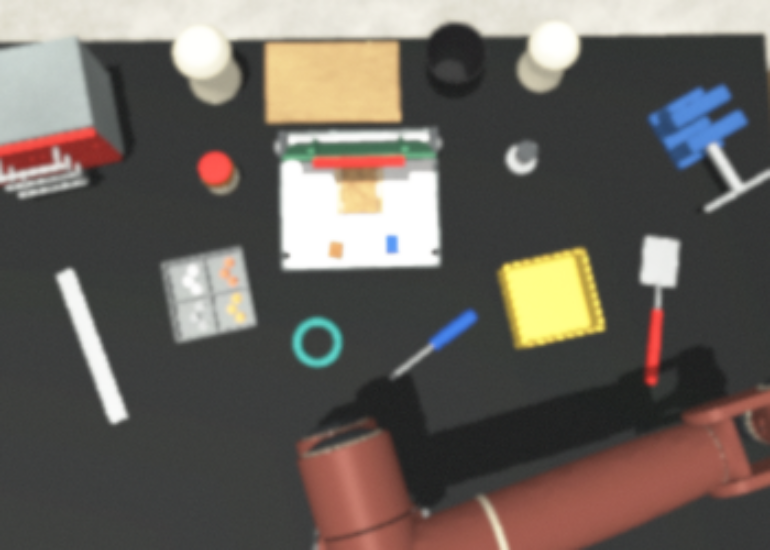

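The scene view shows the bin (310,333), foam (400,285) and ply (417,262) on the bed, with the plate open. In the top crop the foam is at (392,244), ply at (336,250) and bin at (552,298), to the right of the press. Next I'll measure by pixels.

```bash
cat >> h.py <<'E'
def ray(cam,uv,k=None):
    k=k or get_calibration(cam); K=np.array(k['camera_matrix']);P=np.array(k['pose'])
    x=(uv[0]-K[0,2])/K[0,0]; y=(uv[1]-K[1,2])/K[1,1]
    if cam=='wrist':
        r=np.hypot(x,y); s=np.sinc(r/np.pi); d=np.array([x*s,-y*s,-np.cos(r)])
    else: d=np.array([x,-y,-1.])
    return P[:3,3],P[:3,:3]@(d/np.linalg.norm(d))
def onz(cam,uv,z,k=None):
    o,d=ray(cam,uv,k); return o+d*(z-o[2])/d[2]
def blobs(f,lo,hi,box,amin=15):
    m=cv2.inRange(cv2.cvtColor(f,cv2.COLOR_RGB2HSV),lo,hi); M=np.zeros_like(m); a,b,c,d=box; M[b:d,a:c]=m[b:d,a:c]
    cs=[c for c in cv2.findContours(M,cv2.RETR_EXTERNAL,cv2.CHAIN_APPROX_NONE)[0] if cv2.contourArea(c)>=amin]
    return sorted(cs,key=cv2.contourArea,reverse=True)
def tri(a,b):
    A=sum(np.eye(3)-np.outer(d,d) for o,d in (a,b)); B=sum((np.eye(3)-np.outer(d,d))@o for o,d in (a,b))
    p=np.linalg.solve(A,B); return p,[np.linalg.norm(np.cross(p-o,d)) for o,d in (a,b)]
E
python3 - <<'E'
from h import *
t=cv2.imread('pics/top0.png')[:,:,::-1].copy()
for nm,lo,hi,z in [('yellow',(22,120,120),(35,255,255),.09),('white',(0,0,150),(180,40,255),.03),('blue',(105,120,80),(130,255,255),.064),('orange',(8,90,80),(20,255,240),.064),('red',(0,150,120),(6,255,255),.29)]:
    box=(340,190,450,280) if nm=='yellow' else (270,150,355,225)
    for c in blobs(t,lo,hi,box)[:3]:
        q=cv2.boxPoints(cv2.minAreaRect(c)); m=cv2.moments(c); 
        print(nm,cv2.contourArea(c),onz('top',(m['m10']/m['m00'],m['m01']/m['m00']),z).round(3),[onz('top',p,z)[:2].round(3).tolist() for p in q])
E
```

```text
yellow 1590.0 [ 0.452 -0.327  0.09 ] [[0.514, -0.228], [0.549, -0.398], [0.391, -0.425], [0.358, -0.257]]
white 2797.0 [0.611 0.022 0.03 ] [[0.727, 0.172], [0.728, -0.131], [0.519, -0.129], [0.519, 0.17]]
white 272.5 [0.774 0.019 0.03 ] [[0.786, 0.158], [0.787, -0.118], [0.762, -0.118], [0.761, 0.158]]
blue 15.0 [ 0.559 -0.038  0.064] [[0.57, -0.032], [0.57, -0.044], [0.549, -0.044], [0.549, -0.032]]
orange 305.5 [0.805 0.066 0.064] [[0.818, 0.192], [0.814, -0.062], [0.789, -0.062], [0.792, 0.192]]
orange 97.5 [0.687 0.02  0.064] [[0.701, 0.054], [0.706, -0.01], [0.67, -0.012], [0.665, 0.051]]
orange 15.0 [0.549 0.064 0.064] [[0.559, 0.07], [0.559, 0.058], [0.538, 0.058], [0.539, 0.071]]
red 129.5 [0.665 0.019 0.29 ] [[0.671, 0.091], [0.675, -0.05], [0.657, -0.051], [0.653, 0.091]]
```

{"name": "apply_moves", "arguments": {
  "targets": [
    {"translation":[0.3,0.4,-0.2],"twist":0.5,"hand":1},
    {"translation":[0.3,-0.4,0],"twist":0.7,"hand":1},
    {"translation":[0.3,-0.4,0],"twist":0.7,"hand":1},
    {"translation":[0.3,-0.4,0],"twist":0.7,"hand":1},
    {"translation":[0.3,-0.4,0],"twist":0.7,"hand":1},
    {"translation":[0.3,-0.4,0],"twist":0.7,"hand":1}
  ]
}}

```text
time: 1.4
tool_pos: [0.3887, -0.3712, 0.272]
tool_rot: [0.0, 1.0, -0.001, 0.0]
contact_force: [0.7, -0.9, -0.1]
gripper_width: 0.999
grasp_force: 0.0
```

{"name": "apply_moves", "arguments": {
  "targets": [
    {"translation":[0.12,-0.46,0],"twist":0,"hand":1},
    {"translation":[0.12,-0.46,0],"twist":0,"hand":1},
    {"translation":[0.12,-0.46,0],"twist":0,"hand":1},
    {"translation":[0.12,-0.46,0],"twist":0,"hand":1},
    {"translation":[0.12,-0.46,0],"twist":0,"hand":1},
    {"translation":[0.12,-0.46,0],"twist":0,"hand":1},
    {"translation":[0.12,-0.46,0],"twist":0,"hand":1},
    {"translation":[0.12,-0.46,0],"twist":0,"hand":1}
  ]
}}

```text
time: 2.2
tool_pos: [0.4842, -0.0029, 0.2723]
tool_rot: [0.0, 1.0, 0.0, 0.001]
contact_force: [0.6, -0.5, -0.8]
gripper_width: 0.996
grasp_force: 0.0
```

```bash
python3 - <<'E'
from h import *
k=get_calibration('wrist'); f=snap('wrist','w1'); import pickle; pickle.dump((f,k),open('w1.pkl','wb'))
print(state()['tool_pos'],np.round(k['pose'],3).tolist(),k['camera_matrix'])
show('wrist',['offcut_foam','offcut_ply','press_handle','sole_lift'])
cv2.imwrite('pics/w1v.png',cv2.resize(f[:,:,::-1],None,fx=1.25,fy=1.25))
E
```

```text
[0.48498117 0.00312427 0.27227851] [[0.0, 0.966, 0.258, 0.549], [-1.0, 0.0, 0.0, -0.002], [0.0, -0.258, 0.966, 0.393], [0.0, 0.0, 0.0, 1.0]] [[309.70691629   0.         320.54029501]
 [  0.         309.70691629 199.18776838]
 [  0.           0.           1.        ]]
wrist offcut_foam [([0.565, -0.037, 0.064], 0.89), ([0.476, 0.299, 0.005], 0.6)]
wrist offcut_ply [([0.552, 0.068, 0.063], 0.96)]
wrist press_handle []
wrist sole_lift [([0.612, 0.015, 0.031], 0.81)]
```

View pics/w1v.png

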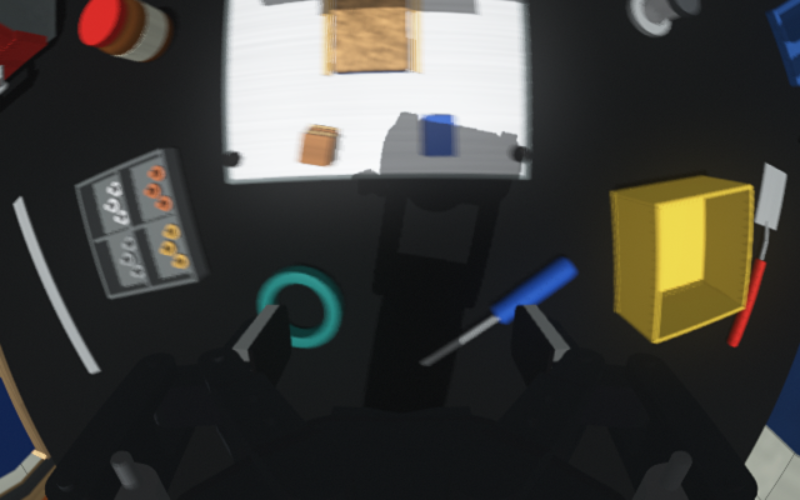

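Wrist view: foam at (438,135) and ply at (319,145), both standing apart in front of the lift; bed front edge runs (228,182)-(530,178); bin to the right at (690,255).

```bash
python3 - <<'E'
from h import *
k=get_calibration('wrist'); f=snap('wrist','w2'); s=state(); print(s['tool_pos'],k['pose'][:3,3].round(4))
t=snap('top')
for n in ['offcut_foam','offcut_ply']:
    for cam in ['wrist','top']:
        r=regions_of(cam,n)
        for d in r[:1]:
            m=d['pixels'].astype(np.uint8); c=max(cv2.findContours(m,0,1)[0],key=cv2.contourArea)[:,0,:].astype(float)
            cen=np.argwhere(m).mean(0)[::-1]; print(n,cam,d['score'],m.sum(),cen.round(1), onz(cam,cen,.064,k if cam=='wrist' else None).round(4))
            P=np.array([onz(cam,p,.064,k if cam=='wrist' else None)[:2] for p in c],np.float32)*1000
            print('  rect',cv2.minAreaRect(P),P.min(0),P.max(0))
            if cam=='wrist': a=ray(cam,cen,k)
            else: print('  tri',tri(a,ray(cam,cen)))
# bed front edge points
g=cv2.cvtColor(f,cv2.COLOR_RGB2GRAY)
for x in (200,230,290,380,410): 
    col=g[120:160,x].astype(int); j=np.argmin(np.diff(col)); print(x,onz('wrist',(x,120.5+j),.03,k)[:2].round(4))
for y in (40,70,100,120):
    row=g[y].astype(int); l=150+np.argmax(np.diff(row[150:220])); r=400+np.argmin(np.diff(row[400:440])); print(y,onz('wrist',(l+.5,y),.03,k)[:2].round(4),onz('wrist',(r+.5,y),.03,k)[:2].round(4))
cv2.imwrite('pics/w2c.png',cv2.resize(f[60:160,200:400,::-1],None,fx=4,fy=4))
E
```

```text
[ 0.4839011  -0.0054885   0.27188574] [ 0.5489 -0.0041  0.3928]
offcut_foam wrist 0.76 962 [352.  108.3] [ 0.5594 -0.0373  0.064 ]
  rect ((558.8410034179688, -37.93117141723633), (36.24048614501953, 31.034513473510742), 1.4324791431427002) [540.4396   -53.141262] [577.29254  -22.481201]
offcut_ply wrist 0.89 949 [255.5 116.7] [0.5514 0.0649 0.064 ]
  rect ((551.2894897460938, 65.25411987304688), (33.43386459350586, 36.09125518798828), 80.37447357177734) [533.5764   46.93302] [569.7112   83.58917]
offcut_ply top 0.72 155 [355.8 249.4] [ 0.3988 -0.1492  0.064 ]
  rect ((398.2112121582031, -148.31515502929688), (28.753019332885742, 98.38766479492188), 39.075286865234375) [ 368.46988 -187.58687] [ 432.16183 -108.78901]
  tri (array([ 0.45794622, -0.07884942,  0.69063997]), [np.float64(0.089485337215778), np.float64(0.0894853372157782)])
200 [0.5185 0.1441]
230 [0.5243 0.1044]
290 [0.5261 0.0314]
380 [ 0.5257 -0.0745]
410 [ 0.5257 -0.1116]
40 [0.6559 0.1697] [ 0.6488 -0.1214]
70 [0.6158 0.1644] [ 0.6109 -0.1221]
100 [0.5776 0.1631] [ 0.5745 -0.1287]
120 [0.553  0.1695] [ 0.5492 -0.1114]
```

View pics/w2c.png

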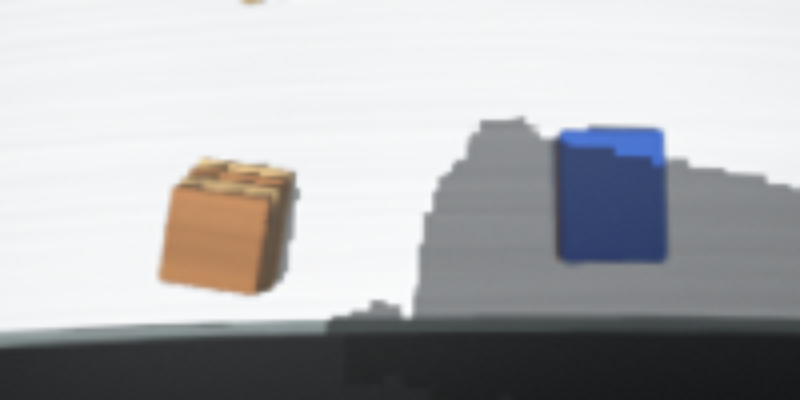

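Crop: foam upright with yaw near 0 (top face centre (612,195)). The ply is yawed about -0.17 rad (top face centre (218,238)), with its step at the far end.

```bash
python3 - <<'E'
from h import *
s=cv2.imread('pics/scene0.png')[:,:,::-1].copy(); w=cv2.imread('pics/w2.png')[:,:,::-1].copy()
for lo,hi in [((105,100,60),(130,255,255))]:
    for c in blobs(s,lo,hi,(300,210,335,245),4): 
        m=c[:,0].mean(0); print(m,[onz('scene',m,z).round(3).tolist() for z in (.03,.055,.064)],cv2.boundingRect(c))
p=ray('wrist',(352,108.3))
for c in blobs(s,(105,100,60),(130,255,255),(300,210,335,245),4)[:1]: print(tri(p,ray('scene',c[:,0].mean(0))))
E
```

```text
[319.86363636 225.72727273] [[0.545, -0.019, 0.03], [0.558, -0.036, 0.055], [0.563, -0.042, 0.064]] (315, 222, 10, 8)
(array([ 0.55980495, -0.03876738,  0.05894685]), [np.float64(0.0003522513893235812), np.float64(0.00035225138932379926)])
```

{"name": "apply_moves", "arguments": {
  "targets": [
    {"translation":[0,0.08,0.38],"twist":0,"hand":1},
    {"translation":[0,0.08,0.38],"twist":0,"hand":1},
    {"translation":[0,0.08,0.38],"twist":0,"hand":1},
    {"translation":[0,0.08,0.38],"twist":0,"hand":1},
    {"translation":[0.38,0,0.1],"twist":0,"hand":1},
    {"translation":[0.38,0,0.1],"twist":0,"hand":1},
    {"translation":[0,0,0],"twist":0,"hand":1},
    {"translation":[0,0,0],"twist":0,"hand":1}
  ]
}}

```text
time: 3.55
tool_pos: [0.5599, -0.0374, 0.099]
tool_rot: [-0.0, 1.0, -0.0, -0.001]
contact_force: [-0.1, 0.0, 0.1]
gripper_width: 1.003
grasp_force: 0.0
```

{"name": "apply_moves", "arguments": {
  "targets": [
    {"translation":[0,0,0.22],"twist":0,"hand":1},
    {"translation":[0,0,0.21],"twist":0,"hand":1},
    {"translation":[0,0,0],"twist":0,"hand":0.7},
    {"translation":[0,0,0],"twist":0,"hand":0},
    {"translation":[0,0,0],"twist":0,"hand":0},
    {"translation":[0,0,0],"twist":0,"hand":0},
    {"translation":[0,0,0],"twist":0,"hand":0},
    {"translation":[0,0,0],"twist":0,"hand":0}
  ]
}}

```text
time: 4.35
tool_pos: [0.5614, -0.0371, 0.0589]
tool_rot: [0.0, 1.0, 0.0, 0.002]
contact_force: [-0.3, -0.0, 7.0]
gripper_width: 0.313
grasp_force: 61.0
```

{"name": "apply_moves", "arguments": {
  "targets": [
    {"translation":[0,0,-0.3],"twist":0,"hand":0},
    {"translation":[-0.1,0,-0.45],"twist":0,"hand":0},
    {"translation":[-0.2,0.4,-0.35],"twist":0,"hand":0},
    {"translation":[-0.2,0.45,0],"twist":0,"hand":0},
    {"translation":[-0.2,0.45,0],"twist":0,"hand":0},
    {"translation":[-0.2,0.45,0],"twist":0,"hand":0},
    {"translation":[-0.2,0.45,0],"twist":0,"hand":0},
    {"translation":[-0.2,0.45,0],"twist":0,"hand":0}
  ]
}}

```text
time: 5.15
tool_pos: [0.4315, -0.2986, 0.163]
tool_rot: [0.0, 1.0, 0.0, 0.0]
contact_force: [0.6, -0.0, -0.2]
gripper_width: 0.32
grasp_force: 60.3
```

{"name": "apply_moves", "arguments": {
  "targets": [
    {"translation":[0,0.37,0],"twist":0,"hand":0},
    {"translation":[0,0,0.3],"twist":0,"hand":0},
    {"translation":[0,0,0.4],"twist":0,"hand":0},
    {"translation":[0,0,0],"twist":0,"hand":0}
  ]
}}

```text
time: 5.55
tool_pos: [0.4291, -0.3311, 0.0867]
tool_rot: [-0.004, 1.0, 0.0, -0.004]
contact_force: [-0.6, 0.9, -0.4]
gripper_width: 0.315
grasp_force: 60.3
```

```bash
python3 - <<'E'
from h import *
print(state()['tool_pos'],state()['gripper_width'],state()['contact_force'])
f=snap('wrist'); cv2.imwrite('pics/w3.png',f[:,:,::-1])
E
```

```text
[ 0.42914339 -0.33114655  0.08672083] 0.3149641065351447 [-0.59144217  0.91478111 -0.35145402]
```

View pics/w3.png

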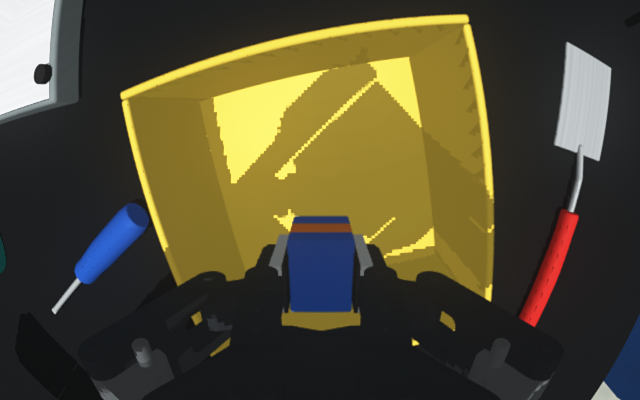

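Wrist view: foam held at (320,265), inside the bin walls. I'll release it, then go to the ply.

{"name": "apply_moves", "arguments": {
  "targets": [
    {"translation":[0,0,0.1],"twist":0,"hand":0.6},
    {"translation":[0,0,0],"twist":0,"hand":0.6},
    {"translation":[0,0,-0.1],"twist":0,"hand":0.6},
    {"translation":[0,0,-0.4],"twist":0,"hand":0.6},
    {"translation":[0,0,-0.4],"twist":0,"hand":1},
    {"translation":[0.1,-0.45,0],"twist":0.3,"hand":1},
    {"translation":[0.1,-0.45,0],"twist":0.3,"hand":1},
    {"translation":[0.1,-0.45,0],"twist":0.3,"hand":1}
  ]
}}

```text
time: 6.4
tool_pos: [0.4676, -0.1993, 0.1759]
tool_rot: [0.001, 0.999, -0.046, 0.002]
contact_force: [0.6, 0.4, -0.9]
gripper_width: 1.0
grasp_force: 0.0
```

{"name": "apply_moves", "arguments": {
  "targets": [
    {"translation":[0.1,-0.45,0],"twist":0.2,"hand":1},
    {"translation":[0.1,-0.45,0],"twist":0.2,"hand":1},
    {"translation":[0.1,-0.45,0],"twist":0.2,"hand":1},
    {"translation":[0.1,-0.45,0],"twist":0.2,"hand":1},
    {"translation":[0.0,-0.4,0],"twist":0,"hand":1},
    {"translation":[0,0,0],"twist":0,"hand":1}
  ]
}}

```text
time: 7.0
tool_pos: [0.5356, 0.0173, 0.1752]
tool_rot: [-0.001, 0.997, -0.081, 0.002]
contact_force: [-0.5, -0.7, -0.4]
gripper_width: 1.0
grasp_force: 0.0
```

```bash
python3 - <<'E'
from h import *
k=get_calibration('wrist'); f=snap('wrist','w4'); s=state(); print(s['tool_pos'],s['tool_rot'])
for d in regions_of('wrist','offcut_ply')[:2]:
    m=d['pixels'].astype(np.uint8); c=max(cv2.findContours(m,0,1)[0],key=cv2.contourArea)[:,0,:]
    P=np.array([onz('wrist',p,.064,k)[:2] for p in c],np.float32)*1000
    print(d['score'],m.sum(),cv2.minAreaRect(P),P.min(0),P.max(0)); x,y,w,h=cv2.boundingRect(c); print(x,y,w,h)
x,y=max(x-60,0),max(y-60,0); cv2.imwrite('pics/w4c.png',cv2.resize(f[y:y+180,x:x+200,::-1],None,fx=3,fy=3)); print(x,y)
E
```

```text
[0.53534143 0.01528056 0.17493115] [ 1.13228012e-04  9.96611182e-01 -8.22417544e-02  1.55950029e-03]
0.82 1840 ((554.6290283203125, 64.44286346435547), (32.3360481262207, 39.46455764770508), 79.81732940673828) [533.78784  46.01673] [575.33514  82.96676]
238 164 41 50
178 104
```

View pics/w4c.png

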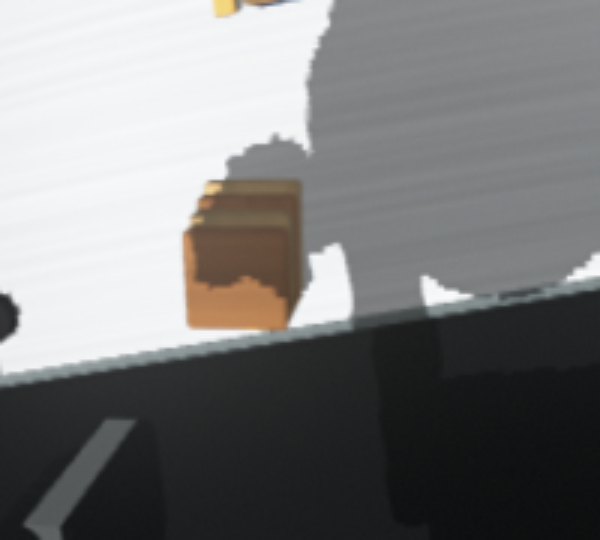

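The crop shows the ply axis-aligned with the tool, its top face centred at crop (237,279), i.e. pixel (257,197).

```bash
python3 - <<'E'
from h import *
p=onz('wrist',(257,197),.064); s=state(); t=s['tool_pos']; a=-.165
x=np.array([np.cos(a),np.sin(a)]); y=np.array([np.sin(a),-np.cos(a)])
c=p[:2]+.004*x; d=c-t[:2]; print(p,c,'tool dx',d@x,'dy',d@y,t)
E
```

```text
[0.54812165 0.06271877 0.064     ] [0.55206732 0.06206176] tool dx 0.00887592011490186 dy -0.05023607171895501 [0.53506056 0.01396587 0.17456539]
```

{"name": "apply_moves", "arguments": {
  "targets": [
    {"translation":[0.0,-0.26,0.2],"twist":0,"hand":1},
    {"translation":[0.09,-0.26,0.3],"twist":0,"hand":1},
    {"translation":[0,0,0.3],"twist":0,"hand":1},
    {"translation":[0,0,0.18],"twist":0,"hand":1},
    {"translation":[0,0,0.17],"twist":0,"hand":1},
    {"translation":[0,0,0],"twist":0,"hand":1}
  ]
}}

```text
time: 7.7
tool_pos: [0.5503, 0.0616, 0.0557]
tool_rot: [0.0, 0.996, -0.085, -0.002]
contact_force: [-1.2, -0.9, 0.3]
gripper_width: 1.0
grasp_force: 0.0
```

{"name": "apply_moves", "arguments": {
  "targets": [
    {"translation":[0,0,0],"twist":0,"hand":0.6},
    {"translation":[0,0,0],"twist":0,"hand":0},
    {"translation":[0,0,0],"twist":0,"hand":0},
    {"translation":[0,0,0],"twist":0,"hand":0},
    {"translation":[0,0,0],"twist":0,"hand":0},
    {"translation":[0,0,0],"twist":0,"hand":0}
  ]
}}

```text
time: 8.3
tool_pos: [0.5531, 0.063, 0.0591]
tool_rot: [-0.0, 0.996, -0.084, 0.001]
contact_force: [0.1, -0.7, 6.3]
gripper_width: 0.316
grasp_force: 60.5
```

{"name": "apply_moves", "arguments": {
  "targets": [
    {"translation":[0,0,-0.3],"twist":0,"hand":0},
    {"translation":[-0.2,0,-0.4],"twist":0,"hand":0},
    {"translation":[-0.2,0.3,-0.4],"twist":0,"hand":0},
    {"translation":[0,0.47,0],"twist":0,"hand":0},
    {"translation":[0,0.47,0],"twist":0,"hand":0},
    {"translation":[0,0.47,0],"twist":0,"hand":0},
    {"translation":[0,0.47,0],"twist":0,"hand":0},
    {"translation":[0,0.47,0],"twist":0,"hand":0}
  ]
}}

```text
time: 9.1
tool_pos: [0.4688, -0.191, 0.1645]
tool_rot: [-0.0, 0.996, -0.084, -0.0]
contact_force: [0.5, -0.1, 0.5]
gripper_width: 0.318
grasp_force: 59.9
```

{"name": "apply_moves", "arguments": {
  "targets": [
    {"translation":[0.1,0.47,0],"twist":0,"hand":0},
    {"translation":[0.1,0.47,0],"twist":0,"hand":0},
    {"translation":[0.1,0.47,0],"twist":0,"hand":0},
    {"translation":[0,0,0],"twist":0,"hand":0}
  ]
}}

```text
time: 9.5
tool_pos: [0.4749, -0.3385, 0.1645]
tool_rot: [0.001, 0.996, -0.087, -0.0]
contact_force: [-0.0, 0.8, -0.5]
gripper_width: 0.316
grasp_force: 59.9
```

{"name": "apply_moves", "arguments": {
  "targets": [
    {"translation":[0.05,0,0.35],"twist":0,"hand":0},
    {"translation":[0,0,0.35],"twist":0,"hand":0},
    {"translation":[0,0,0],"twist":0,"hand":0.6},
    {"translation":[0,0,0],"twist":0,"hand":0.6},
    {"translation":[0,0,-0.1],"twist":0,"hand":0.6},
    {"translation":[0,0,-0.4],"twist":0,"hand":0.6},
    {"translation":[0,0,-0.4],"twist":0,"hand":0.6},
    {"translation":[-0.2,0,-0.3],"twist":0,"hand":0.6}
  ]
}}

```text
time: 10.3
tool_pos: [0.4631, -0.3324, 0.222]
tool_rot: [0.003, 0.996, -0.084, 0.004]
contact_force: [-0.3, -0.3, 0.6]
gripper_width: 0.601
grasp_force: 0.0
```

```bash
python3 - <<'E'
from h import *
s=state(); print(s['tool_pos'],s['tool_rot'],s['joint_pos'])
f=snap('wrist','w5')
show('wrist',['offcut_foam','offcut_ply'])
snap('top'); show('top',['press_handle']); snap('scene'); show('scene',['press_handle'])
for c in ('top','scene'):
  for d in regions_of(c,'press_handle')[:2]:
    m=np.argwhere(d['pixels'])[:,::-1]; print(c,d['score'],len(m),m.min(0),m.max(0))
# red-bar in scene/top
t=grab_frame('top'); cs=blobs(t,(0,150,110),(8,255,255),(270,150,355,200)); m=cs[0][:,0].mean(0); q=cv2.boxPoints(cv2.minAreaRect(cs[0]))
print('top ends',[onz('top',p,.29)[:2].round(4).tolist() for p in q])
sc=grab_frame('scene'); cs2=blobs(sc,(0,150,110),(8,255,255),(330,165,375,205)); 
for c in cs2: print('sc',cv2.contourArea(c),c[:,0].mean(0),cv2.boundingRect(c)); print(tri(ray('top',cv2.minAreaRect(cs[0])[0]),ray('scene',cv2.minAreaRect(c)[0])))
E
```

```text
[ 0.46312832 -0.33235256  0.22195406] [ 0.00273884  0.99647349 -0.08378097  0.00371864] [-7.53138825e-01 -6.20944586e-02  1.78011907e+00  3.22011723e-04
  1.41433672e+00  9.85369182e-01]
wrist offcut_foam [([0.262, 0.477, 0.006], 0.46)]
wrist offcut_ply [([0.498, -0.329, 0.035], 0.95)]
top press_handle [([0.696, 0.019, 0.223], 0.95)]
scene press_handle [([0.719, 0.009, 0.17], 0.96)]
top 0.61 832 [280 162] [347 176]
top 0.24 491 [178 225] [206 290]
scene 0.72 2722 [337 171] [389 260]
scene 0.66 818 [329 159] [372 192]
top ends [[0.6746, 0.0908], [0.6724, -0.0503], [0.6539, -0.0499], [0.6561, 0.0909]]
sc 157.5 [353.41538462 183.75384615] (340, 170, 27, 28)
(array([0.66519219, 0.02132443, 0.29058307]), [np.float64(0.00139999982902999), np.float64(0.001399999829029922)])
```

View pics/w5.png

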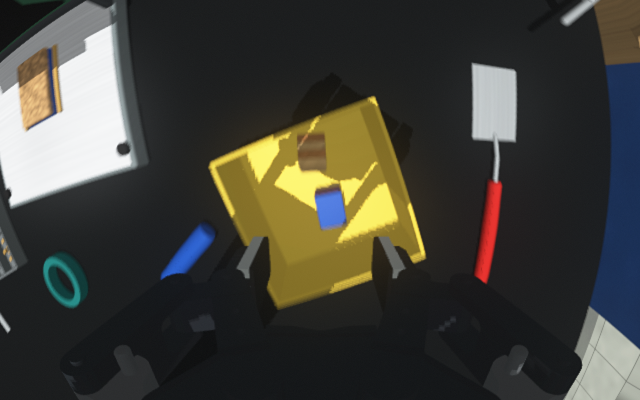

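Both offcuts lie in the bin: ply at (312,150), foam at (330,208). Bar centre is about (0.664, 0.020, 0.290), yaw about 0. I'll turn the tool to yaw +1.57.

{"name": "apply_moves", "arguments": {
  "targets": [
    {"translation":[0,0,-0.25],"twist":-1,"hand":0.8},
    {"translation":[0,0,-0.25],"twist":-1,"hand":0.8},
    {"translation":[0,0,-0.25],"twist":-1,"hand":0.8},
    {"translation":[0,0,-0.25],"twist":-1,"hand":0.8},
    {"translation":[0,0,-0.25],"twist":-1,"hand":0.8},
    {"translation":[0,0,-0.25],"twist":-1,"hand":0.8},
    {"translation":[0,0,-0.25],"twist":-1,"hand":0.8},
    {"translation":[0,0,0],"twist":-1,"hand":0.8}
  ]
}}

```text
time: 11.65
tool_pos: [0.4618, -0.3319, 0.3942]
tool_rot: [0.003, 0.95, 0.312, 0.002]
contact_force: [-0.2, 0.5, 0.7]
gripper_width: 0.8
grasp_force: 0.0
```

{"name": "apply_moves", "arguments": {
  "targets": [
    {"translation":[0,0,0],"twist":-1,"hand":0.8},
    {"translation":[0,0,0],"twist":-1,"hand":0.8},
    {"translation":[0,0,0],"twist":-1,"hand":0.8},
    {"translation":[0,0,0],"twist":-1,"hand":0.8},
    {"translation":[0,0,0],"twist":-1,"hand":0.8},
    {"translation":[0,0,0],"twist":-1,"hand":0.8},
    {"translation":[0,0,0],"twist":-1,"hand":0.8},
    {"translation":[0,0,0],"twist":-1,"hand":0.8}
  ]
}}

```text
time: 12.45
tool_pos: [0.4609, -0.3311, 0.389]
tool_rot: [-0.001, 0.753, 0.658, -0.0]
contact_force: [-1.2, 0.6, 0.2]
gripper_width: 0.8
grasp_force: 0.0
```

{"name": "apply_moves", "arguments": {
  "targets": [
    {"translation":[0,0,0],"twist":-1,"hand":0.8},
    {"translation":[0,0,0],"twist":-0.4,"hand":0.8},
    {"translation":[0.4,0.2,0],"twist":0,"hand":0.8},
    {"translation":[0.4,0.2,0],"twist":0,"hand":0.8},
    {"translation":[0.4,0.2,0],"twist":0,"hand":0.8},
    {"translation":[0.4,0.2,0],"twist":0,"hand":0.8},
    {"translation":[0.4,0.2,0],"twist":0,"hand":0.8},
    {"translation":[0,0,0],"twist":0,"hand":0.8}
  ]
}}

```text
time: 13.25
tool_pos: [0.5623, -0.1268, 0.3889]
tool_rot: [-0.001, 0.705, 0.709, 0.0]
contact_force: [-1.2, -1.0, 0.1]
gripper_width: 0.801
grasp_force: 0.0
```

{"name": "apply_moves", "arguments": {
  "targets": [
    {"translation":[0.37,0.25,0],"twist":0,"hand":0.8},
    {"translation":[0.37,0.25,0],"twist":0,"hand":0.8},
    {"translation":[0.37,0.25,0],"twist":0,"hand":0.8},
    {"translation":[0.36,0.25,0],"twist":0,"hand":0.8},
    {"translation":[0,0,0.2],"twist":0,"hand":0.8},
    {"translation":[0,0,0.2],"twist":0,"hand":0.8},
    {"translation":[0,0,0],"twist":0,"hand":0.8}
  ]
}}

```text
time: 13.95
tool_pos: [0.6597, 0.0158, 0.3448]
tool_rot: [-0.003, 0.707, 0.707, -0.003]
contact_force: [-0.3, -1.5, -0.9]
gripper_width: 0.798
grasp_force: 0.0
```

```bash
python3 - <<'E'
from h import *
s=state(); print(s['tool_pos'],s['tool_rot'],s['joint_pos'])
f=snap('wrist','w6'); print(state()['tool_pos'])
E
```

```text
[0.65968765 0.01575409 0.34478228] [-0.00301133  0.70705695  0.70714512 -0.00268105] [-8.87095621e-02  1.01783379e-01  1.41058095e+00 -2.48989594e-04
  1.63728830e+00 -8.88498012e-02]
[0.66012974 0.01546072 0.3470736 ]
```

View pics/w6.png

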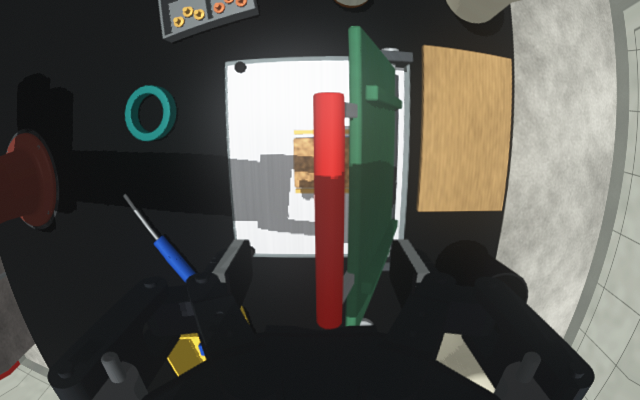

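The bar (column 330) sits midway between the fingertips (245 and 400), so I'll lower and close.

{"name": "apply_moves", "arguments": {
  "targets": [
    {"translation":[0,0.04,0.2],"twist":0,"hand":0.8},
    {"translation":[0,0,0.2],"twist":0,"hand":0.8},
    {"translation":[0,0,0.15],"twist":0,"hand":0.8},
    {"translation":[0,0,0],"twist":0,"hand":0.8},
    {"translation":[0,0,0],"twist":0,"hand":0.3}
  ]
}}

```text
time: 14.5
tool_pos: [0.665, 0.0155, 0.2956]
tool_rot: [0.0, 0.707, 0.707, 0.0]
contact_force: [0.2, -0.6, -0.9]
gripper_width: 0.647
grasp_force: 0.0
```

{"name": "apply_moves", "arguments": {
  "targets": [
    {"translation":[0,0,0],"twist":0,"hand":0},
    {"translation":[0,0,0],"twist":0,"hand":0},
    {"translation":[0,0,0],"twist":0,"hand":0},
    {"translation":[0,0,0],"twist":0,"hand":0},
    {"translation":[0,0,0],"twist":0,"hand":0}
  ]
}}

```text
time: 15.0
tool_pos: [0.6646, 0.0158, 0.2964]
tool_rot: [0.0, 0.707, 0.707, -0.0]
contact_force: [-5.5, -0.4, 5.1]
gripper_width: 0.191
grasp_force: 58.5
```

{"name": "apply_moves", "arguments": {
  "targets": [
    {"translation":[0,-0.19,0.08],"twist":0,"hand":0},
    {"translation":[0,-0.18,0.09],"twist":0,"hand":0},
    {"translation":[0,-0.17,0.11],"twist":0,"hand":0},
    {"translation":[0,-0.165,0.12],"twist":0,"hand":0},
    {"translation":[0,-0.155,0.135],"twist":0,"hand":0},
    {"translation":[0,0,0],"twist":0,"hand":0}
  ]
}}

```text
time: 15.6
tool_pos: [0.5788, 0.0151, 0.2419]
tool_rot: [0.002, 0.707, 0.707, 0.0]
contact_force: [2.0, -3.4, 3.1]
gripper_width: 0.186
grasp_force: 64.4
```

{"name": "apply_moves", "arguments": {
  "targets": [
    {"translation":[0,-0.14,0.145],"twist":0,"hand":0},
    {"translation":[0,-0.13,0.155],"twist":0,"hand":0},
    {"translation":[0,-0.115,0.165],"twist":0,"hand":0},
    {"translation":[0,-0.105,0.175],"twist":0,"hand":0},
    {"translation":[0,-0.09,0.185],"twist":0,"hand":0},
    {"translation":[0,0,0],"twist":0,"hand":0}
  ]
}}

```text
time: 16.2
tool_pos: [0.5225, 0.0145, 0.1599]
tool_rot: [0.003, 0.707, 0.707, 0.001]
contact_force: [-0.3, -5.4, 10.0]
gripper_width: 0.187
grasp_force: 69.9
```

{"name": "apply_moves", "arguments": {
  "targets": [
    {"translation":[0,-0.07,0.19],"twist":0,"hand":0},
    {"translation":[0,-0.055,0.195],"twist":0,"hand":0},
    {"translation":[0,-0.04,0.2],"twist":0,"hand":0},
    {"translation":[0,-0.025,0.2],"twist":0,"hand":0},
    {"translation":[0,-0.005,0.12],"twist":0,"hand":0},
    {"translation":[0,0,0],"twist":0,"hand":0}
  ]
}}

```text
time: 16.8
tool_pos: [0.5007, 0.0143, 0.068]
tool_rot: [-0.0, 0.707, 0.707, -0.003]
contact_force: [-8.3, -7.5, 9.9]
gripper_width: 0.186
grasp_force: 76.1
```

```bash
python3 - <<'E'
from h import *
f=snap('scene'); s=state(); print(s['tool_pos'],s['contact_force'])
k=get_calibration('wrist'); w=snap('wrist')
c=cv2.resize(f[160:290,280:440,::-1],None,fx=2.5,fy=2.5); d=cv2.resize(w[:,:,::-1],(640,400))[:, :]
o=np.zeros((400,760,3),np.uint8); o[:325,:400]=c; o[:,400:]=cv2.resize(d[:,120:480],(360,400)); cv2.imwrite('pics/l1.png',o)
cs=blobs(w,(0,150,90),(8,255,255),(200,40,400,340))
for q in cs[:2]: print(cv2.boundingRect(q),cv2.minAreaRect(q))
E
```

```text
[0.50072823 0.01435605 0.06860005] [-8.54834504 -7.37014531  9.79743564]
(295, 79, 48, 252) ((319.3428039550781, 204.4650421142578), (251.1809844970703, 46.84553146362305), 89.14490509033203)
```

View pics/l1.png

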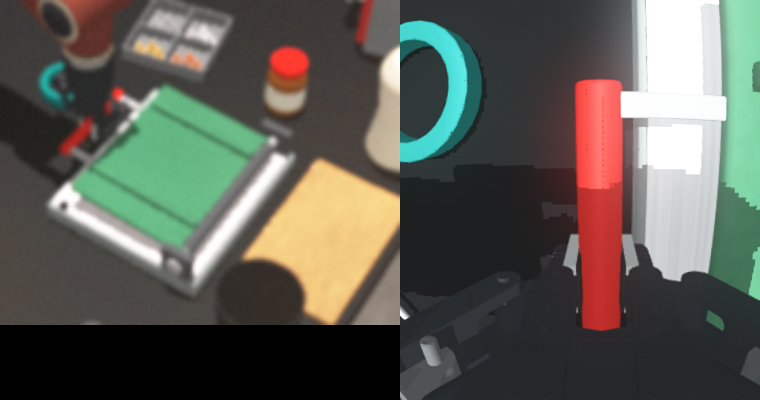

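The plate is almost level: the green plate lies over the bed, and the bar at (598,200) in the right pane is still between the fingers. Last few mm, then hold.

{"name": "apply_moves", "arguments": {
  "targets": [
    {"translation":[0,-0.01,0.04],"twist":0,"hand":0},
    {"translation":[0,-0.01,0.03],"twist":0,"hand":0},
    {"translation":[0,0,0],"twist":0,"hand":0},
    {"translation":[0,0,0],"twist":0,"hand":0},
    {"translation":[0,0,0],"twist":0,"hand":0},
    {"translation":[0,0,0],"twist":0,"hand":0},
    {"translation":[0,0,0],"twist":0,"hand":0},
    {"translation":[0,0,0],"twist":0,"hand":0}
  ]
}}

```text
time: 17.7
tool_pos: [0.5005, 0.0143, 0.0633]
tool_rot: [0.001, 0.707, 0.707, -0.001]
contact_force: [-7.1, -6.4, 10.8]
gripper_width: 0.184
grasp_force: 76.2
```

```bash
python3 - <<'E'
from h import *
k=get_calibration('wrist'); w=snap('wrist','l2'); s=state(); print(s['tool_pos'],s['contact_force'],s['joint_vel'].round(3))
c=blobs(w,(0,150,90),(8,255,255),(200,40,400,340))[0][:,0]
far=c[c[:,1].argmin()]; o,d=ray('wrist',far,k)
for L in (.0935,.0965): t=(L-o[1])/d[1]; print('bar end z',(o+d*t).round(4))
row=c[abs(c[:,1]-110)<1]; l,r=row[:,0].min(),row[:,0].max()
a=ray('wrist',(l,110),k)[1]; b=ray('wrist',(r+1,110),k)[1]; ang=np.arccos(a@b); D=.009/np.sin(ang/2); m=(a+b)/np.linalg.norm(a+b); print('by width',(k['pose'][:3,3]+m*D).round(4))
snap('scene'); p=regions_of('scene','top_plate'); print([(d['score'],int(d['pixels'].sum())) for d in p[:2]])
sc=grab_frame('scene'); g=cv2.inRange(cv2.cvtColor(sc,cv2.COLOR_RGB2HSV),(60,60,50),(90,255,255)); q=max(cv2.findContours(g[160:290,280:440].copy(),0,1)[0],key=cv2.contourArea)
P=cv2.boxPoints(cv2.minAreaRect(q)); ap=cv2.approxPolyDP(q,6,True)[:,0]+[280,160]
for z in (.0675,): print([onz('scene',u,z).round(3).tolist() for u in ap])
E
```

```text
[0.50049186 0.01434954 0.06328668] [-6.50111141 -7.21835477 11.07911271] [-0.001 -0.001 -0.002 -0.     0.002  0.001]
bar end z [0.4961 0.0935 0.0817]
bar end z [0.4952 0.0965 0.0572]
by width [0.4986 0.0838 0.0582]
[(0.59, 3164)]
[[0.549, 0.151, 0.068], [0.558, -0.104, 0.068], [0.747, -0.101, 0.068], [0.743, 0.146, 0.068]]
```

Wrist bar width puts the bar at z = 0.058 m (level is 0.055), so the plate angle is about 1.21. I'll hold it there.

{"name": "apply_moves", "arguments": {
  "targets": [
    {"translation":[0,0,0.01],"twist":0,"hand":0},
    {"translation":[0,0,0],"twist":0,"hand":0},
    {"translation":[0,0,0],"twist":0,"hand":0},
    {"translation":[0,0,0],"twist":0,"hand":0},
    {"translation":[0,0,0],"twist":0,"hand":0},
    {"translation":[0,0,0],"twist":0,"hand":0},
    {"translation":[0,0,0],"twist":0,"hand":0},
    {"translation":[0,0,0],"twist":0,"hand":0}
  ]
}}

```text
time: 18.7
tool_pos: [0.5005, 0.0143, 0.0623]
tool_rot: [0.001, 0.707, 0.707, -0.001]
contact_force: [-6.9, -5.8, 12.4]
gripper_width: 0.184
grasp_force: 76.3
```

{"name": "apply_moves", "arguments": {
  "targets": [
    {"translation":[0,0,0],"twist":0,"hand":0},
    {"translation":[0,0,0],"twist":0,"hand":0},
    {"translation":[0,0,0],"twist":0,"hand":0},
    {"translation":[0,0,0],"twist":0,"hand":0},
    {"translation":[0,0,0],"twist":0,"hand":0},
    {"translation":[0,0,0],"twist":0,"hand":0},
    {"translation":[0,0,0],"twist":0,"hand":0},
    {"translation":[0,0,0],"twist":0,"hand":0}
  ]
}}

```text
time: 19.5
tool_pos: [0.5005, 0.0143, 0.0623]
tool_rot: [0.001, 0.707, 0.707, -0.001]
contact_force: [-6.7, -6.7, 11.4]
gripper_width: 0.188
grasp_force: 76.3
```

{"name": "apply_moves", "arguments": {
  "targets": [
    {"translation":[0,0,0],"twist":0,"hand":0},
    {"translation":[0,0,0],"twist":0,"hand":0},
    {"translation":[0,0,0],"twist":0,"hand":0},
    {"translation":[0,0,0],"twist":0,"hand":0},
    {"translation":[0,0,0],"twist":0,"hand":0},
    {"translation":[0,0,0],"twist":0,"hand":0},
    {"translation":[0,0,0],"twist":0,"hand":0},
    {"translation":[0,0,0],"twist":0,"hand":0}
  ]
}}

```text
time: 20.3
tool_pos: [0.5004, 0.0143, 0.0623]
tool_rot: [0.001, 0.707, 0.707, -0.001]
contact_force: [-7.3, -6.7, 10.9]
gripper_width: 0.183
grasp_force: 76.3
```

{"name": "apply_moves", "arguments": {
  "targets": [
    {"translation":[0,0,0],"twist":0,"hand":0},
    {"translation":[0,0,0],"twist":0,"hand":0},
    {"translation":[0,0,0],"twist":0,"hand":0},
    {"translation":[0,0,0],"twist":0,"hand":0},
    {"translation":[0,0,0],"twist":0,"hand":0},
    {"translation":[0,0,0],"twist":0,"hand":0},
    {"translation":[0,0,0],"twist":0,"hand":0},
    {"translation":[0,0,0],"twist":0,"hand":0}
  ]
}}

```text
time: 21.1
tool_pos: [0.5005, 0.0143, 0.0623]
tool_rot: [0.001, 0.707, 0.707, -0.001]
contact_force: [-7.1, -6.8, 11.1]
gripper_width: 0.185
grasp_force: 76.3
```

{"name": "apply_moves", "arguments": {
  "targets": [
    {"translation":[0,0,0],"twist":0,"hand":0},
    {"translation":[0,0,0],"twist":0,"hand":0},
    {"translation":[0,0,0],"twist":0,"hand":0},
    {"translation":[0,0,0],"twist":0,"hand":0},
    {"translation":[0,0,0],"twist":0,"hand":0},
    {"translation":[0,0,0],"twist":0,"hand":0},
    {"translation":[0,0,0],"twist":0,"hand":0},
    {"translation":[0,0,0],"twist":0,"hand":0}
  ]
}}

```text
time: 21.9
tool_pos: [0.5005, 0.0144, 0.0623]
tool_rot: [0.001, 0.707, 0.707, -0.001]
contact_force: [-6.8, -6.4, 11.1]
gripper_width: 0.185
grasp_force: 76.3
```

```bash
python3 - <<'E'
from h import *
print(state()['tool_pos'],state()['grasp_force'],state()['contact_force']); print(job_done())
E
```

```text
[0.50045557 0.01436076 0.06229808] 76.30707621574402 [-6.79548817 -6.43992642 11.06692074]
the job is handed in; nothing more can be done
None
```

I put both offcuts in the scrap bin, held the top plate level (about 1.21 rad by my measurement) by its red handle for over 4 s, and handed the job in at about 22 s still gripping the handle; no verdict came back.

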